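# Gauge a microscope specimen sledge and put it in the right container

### The job

Pick up the aluminium specimen sledge by its fin and try it nose first in the gap gauge, pushing it firmly but gently along the bench into the tunnel. If it slides through between the hidden jaws, push on until the brass indicator is driven fully out of the back, then set the sledge down flat in the shallow tray; if the jaws stop it, keep it pressed against them for a moment, then set it down flat in the deep bin. Do not drop it, do not touch the indicator with the gripper, and leave the other things on the bench where they are.

Things in the scene. Friction and masses are not known exactly. Their poses are not given: they have to be found in the camera images.
- sledge: The part to test: loose aluminium bar 130 mm long (x), 40 wide (y), 24 thick (z), 0.27 to 0.45 kg, flat on the bench. Origin: centre of its underside; +x points to its nose. A grip fin 30 mm long (x), 16 mm thick (y), 36 mm high stands on it, centred at x = -35 mm, its top 60 mm above the underside; grip it across the 16 mm. A thin glass slide is fixed on top before the fin.
- sledge_nose: The sledge's front piece, a steel nose 20 mm long, 40 mm wide and 22 mm thick, fixed to the bar and clear of the bench by 2 mm. Origin: middle of its front end face, x = +65 mm of the sledge, 12 mm above the sledge's underside; axes as the sledge.
- sledge_fin (a point): Point inside the fin, 46 mm above the sledge's underside, 14 mm below the fin's top: where to grip; axes as the sledge.
- gauge: Steel gap gauge fixed to the bench. Origin: centre of the tunnel's mouth, on the bench; +x points into the tunnel (push direction). Tunnel 44 mm wide, 80 long, no floor (slide on or just above the bench), roof 31 (underside) to 37 mm high. Lead-in plates 20 mm high flare to 54 mm wide at x = -20 mm. A grey clamp block with a black knob, 58 mm high, is at its +y side, out to y = 107 mm.
- gauge_jaws (a point): On the tunnel's axis where the jaws begin, 25 mm past the mouth, 15 mm up; axes as the gauge. The jaws (25 to 41 mm past the mouth, rounded front edges) are hidden by the roof and were set beforehand, equally often, 43 mm apart (the sledge slides through) or 36 mm apart (its nose is stopped dead here). A stop short of 20 mm is a poor entry, not the jaws. Press with some 6 to 15 N.
- gauge_rear (a point): Middle of the tunnel's open rear end, 80 mm past the mouth, 15 mm up; axes as the gauge. The indicator's brass rod (10 mm thick) comes out here; its knob end stands 20 mm past this point at the start, 42 mm when fully out.
- indicator (a joint): Travel of the brass indicator slide in m: 0 at the start, 0.022 fully out at its stop. Its pad waits behind the jaws at x = 46 mm of the gauge; the sledge's nose pushes it to +x against about 2 N of friction, and it stays where it is left. Fully out, the nose is at x = 68 mm and the fin still outside the mouth.
- tray: Shallow open steel tray for sledges that pass: 190 mm (x) by 120 mm (y), walls 22 mm high and 4 mm thick, floor 4 mm thick; fixed to the bench. Origin: centre of its underside. It is left or right of the gauge, swapped at random with the bin.
- bin: Deep open grey plastic bin for sledges that fail: 190 mm (x) by 120 mm (y), walls 60 mm high and 4 mm thick, floor 4 mm thick; fixed to the bench. Origin: centre of its underside.
- beaker: Bystander: glass beaker 68 mm across, 90 mm high, on the bench beside the gauge. Origin: centre of its underside. Leave it alone.
- reagent: Bystander: amber glass bottle 64 mm across, 140 mm high, beside the gauge. Origin: centre of its underside. Leave it alone.
Mind the look-alikes: they are no part of the job. What is meant by the sledge is not blue, and is the larger of those in its own colour. What is shaped like the gauge but green is not meant.

How it is judged:
By the outcome, as a careful person would: the job done as asked, in the order asked, and still so for the second after the job is handed in, with the robot touching nothing.
It also fails if it takes over 54 s, if anything falls off the work surface, if the arm or the gripper's body presses on something with over 40 N, if the wrist force passes 120 N, or if a joint passes its speed limit or range.

### The arm

A 6-joint arm with a two-finger parallel gripper is mounted at the origin on the work surface. World frame = base frame: x ahead of the robot, y to its left, z up, the work surface at z = 0. Lengths are in m, angles in degrees, forces in N, time in s.
With the tool pointing down it reaches from about 0.4 to 0.825 m from the base axis. Payload 7 kg.
Tool frame: the origin (TCP) lies midway between the tips of the shut fingers; the grasp point (between the pads) lies 19 mm behind it; z points along the fingers, y is the line along which they close (so a half turn about z gives the same grasp; the last joint's range is limited). The gripper opens to 88 mm and grips with 3 to 60 N. Pads are 19 mm wide; open, the fingers measure 130 mm over their backs; the gripper's body (78 mm by 193 mm) begins 47 mm behind the grasp point.
Start: joints at [86.866, 20.546, 0.682, 0, -70.136, -16.507], TCP at [0.227, 0.636, 0.227] pointing down, gripper open.
Joint ranges: [-176.03, 176.03], [-82.01, 121.73], [-58.28, 71.71], [-173.87, 95.51], [-174.79, -0.11], [-173.66, 173.66]. Speed limits (degrees/s): [136.94, 136.94, 172.46, 180, 180, 180].

### API

Orientations are given as [roll, pitch, yaw] about the fixed x, y, z axes, in that order (R = Rz(yaw) Ry(pitch) Rx(roll)).
In Python, from plant import r gives the robot as it stands. The module is installed in compiled form; this text tells all that it offers.
- The arm moves only by the tool play_rows, never from a script. Its argument "rows" is a list of rows, each an object with "slide": the shift along the tool's x, y, z as a fraction of full scale, a list of three; "delta_rot": the turn, a rotation vector about the tool's x, y, z as a fraction of full scale, a list of three; "fingers": the opening, from -1 (shut) to 1 (fully open). In form: [{"slide": [x, y, z], "delta_rot": [rx, ry, rz], "fingers": fingers}, ...]. A call has 1 to 8 rows; each row shifts and turns the commanded pose from where the row before left it, along the tool's axes as they then stand; what a row does not reach is not made up. Full scale, the value 1, is 0.15 m for a shift and 0.08 rad for a turn. A row lasts 1/8 s, in which the tool goes at most 62.5 mm and 10.7 degrees, less where a joint would pass 70% of its speed; a pose out of reach is approached as far as the arm can. A call with a number of a shift or a turn outside -1 to 1 is refused whole. A call with a gripper value outside its range is refused whole. The fingers move at their own pace and stop on an object; "squeeze" is the grip in N (left out, the last holds). Time passes only in rows, so rows that do not move let the fingers close. It gives the time, the measured TCP pose, the force, the opening and the grip force at its end, in the units of the state.
- r.get_state(): the state, without advancing time (a new reading comes with each control period).
- r.capture(name): name is "scene" or "top" or "wrist"; returns a dict with "image" (400x640x3 uint8, blue, green, red), "fx", "fy", "cx", "cy" (pixels), "R" (3x3) and "t" (3): a world point X has camera coordinates R X + t; the wrist camera has in their place "T_tool_cam" (4x4, takes a point from camera to tool coordinates, whose origin is the TCP and whose axes are the flange's). Camera axes: x right, y down, z forward; pixel columns grow to the right and rows downward; lengths in m; the calibration is good to about 2 mm. The wrist camera is an equidistant fisheye: a pixel r from the principal point sees the ray r / f radians off the axis. A picture is of the moment at which its call begins: read the wrist's pose just before it. There is no depth.
- r.close_job(): hands the job in; it is judged then, once.
The state is a dict: "time_s": time; "joints": joint angles; "qd": joint speeds; "joint_torque": joint torques, N m; "tcp_pos": TCP position; "eef_rot": TCP orientation; "contact_force": force on the tool from outside, world axes, zero at the start; "moment": the same for the moment, N m; "gripper_width": finger opening in m; "gripper_force": force on a finger pad.
Only numpy, scipy, OpenCV 4.12 (cv2) and the standard library are available. Lean on these libraries where they do the work, as an engineer would, in place of code of your own. Each camera call takes 0.05 s, during which the arm holds its last target. There are 200 camera calls.

## Working session

There is one attempt and no reset: what is moved stays moved. The work goes in short steps, Python scripts to look and compute and a tool call to move; the robot and the scene stay as the last step left them, time stands still between calls to the robot, and variables do not carry over. Pictures are saved under pics/ and viewed, at most 10 in all, crops included, and the job is handed in when it is done.

Besides the shell and the picture viewer there is one more tool, called after "Request:" as name(argument=value, ...) on one line, values as JSON. play_rows: Moves the arm, as the interface text tells. Shift numbers are shares of 0.15 m and turn numbers shares of 0.08 rad, none past 1 either way. Its arguments: {"type":"object","properties":{"rows":{"type":"array"},"squeeze":{"type":"number"}},"required":["rows"]}

```bash
mkdir -p pics; cat > h.py <<'E'
import numpy as np, cv2
from plant import r
def cap(n,f):
    c=r.capture(n); cv2.imwrite('pics/'+f,c['image']); np.savez('pics/'+f[:-4],**c); return c
def ray(c,u,v,z):
    R=np.array(c['R']);t=np.array(c['t']);o=-R.T@t
    d=R.T@np.array([(u-c['cx'])/c['fx'],(v-c['cy'])/c['fy'],1]); return o+d*(z-o[2])/d[2]
E
python3 - <<'E'
from h import *
for n in('top','scene'):
    c=cap(n,n+'1.png'); R=np.array(c['R']);print(n,c['fx'],-R.T@c['t'],R.round(2).tolist())
s=r.get_state();print(s['time_s'],s['tcp_pos'],s['eef_rot'],s['contact_force'])
E
```

```text
top 510.50786525316596 [0.4316426  0.00278483 1.27486763] [[0.01, -1.0, 0.01], [-0.99, -0.01, -0.11], [0.11, -0.01, -0.99]]
scene 425.5181387410615 [ 1.10358744 -0.29930312  0.67148697] [[0.52, 0.86, -0.02], [0.58, -0.36, -0.73], [-0.63, 0.37, -0.68]]
0.1 [0.2267648  0.63530364 0.22569269] [ 1.79912249e+02 -8.90022822e-03 -1.96474523e+01] [ 0.86323762  0.19672068 -0.05004298]
```

View pics/top1.png

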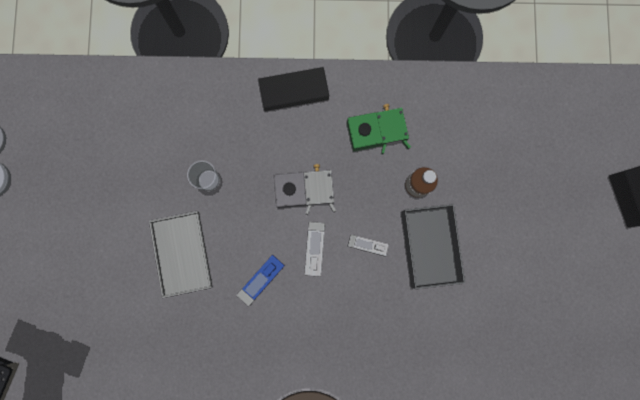

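View pics/scene1.png

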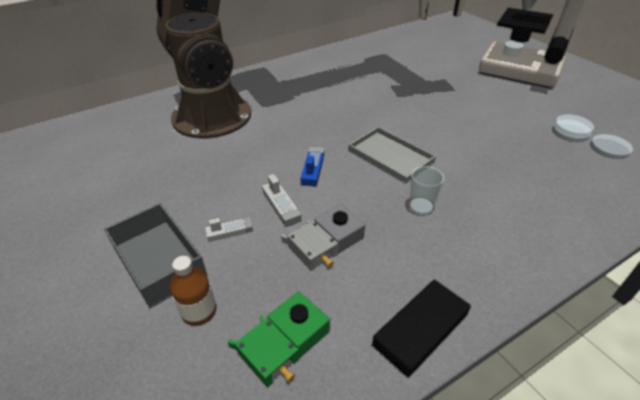

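Top view: the silver bars are the large one at (315,250) and a small one at (368,245). There is also a blue one at (261,280). The large silver bar is the sledge: it isn't blue and it is the larger of its colour. Its nose is at about (317,228) and its fin at about (314,265). The grey gauge is at (318,188) and the green decoy at (378,130). The tray is at (181,254), the bin at (432,247), the beaker at (203,177) and the bottle at (423,182). Next I'll confirm with an enlarged crop.

```bash
python3 - <<'E'
from h import *
c=np.load('pics/top1.npz'); im=c['image']
cv2.imwrite('pics/crop1.png',cv2.resize(im[155:290,225:400],None,fx=4.4,fy=4.4,interpolation=cv2.INTER_CUBIC))
for n,u,v,z in [('nose',317,226,.02),('fin',314,264,.06),('mouth',320,206,.03),('knob',317,166,.015),('tray',181,254,.02),('bin',432,247,.06)]: print(n,ray(c,u,v,z).round(3))
g=im.astype(int)
for n,x0,y0,x1,y1 in [('sledge',298,215,332,282)]:
    m=((g[y0:y1,x0:x1].min(2)>125)*255).astype(np.uint8)
    k=max(cv2.findContours(m,0,2)[0],key=cv2.contourArea); print(n,cv2.minAreaRect(k),x0,y0)
E
```

```text
nose [ 0.511 -0.014  0.02 ]
fin [ 0.419 -0.008  0.06 ]
mouth [ 0.56  -0.021  0.03 ]
knob [ 0.662 -0.013  0.015]
tray [0.439 0.316 0.02 ]
bin [ 0.462 -0.288  0.06 ]
sledge ((16.541379928588867, 33.503448486328125), (16.775188446044922, 53.73042678833008), 4.763641834259033) 298 215
```

View pics/crop1.png

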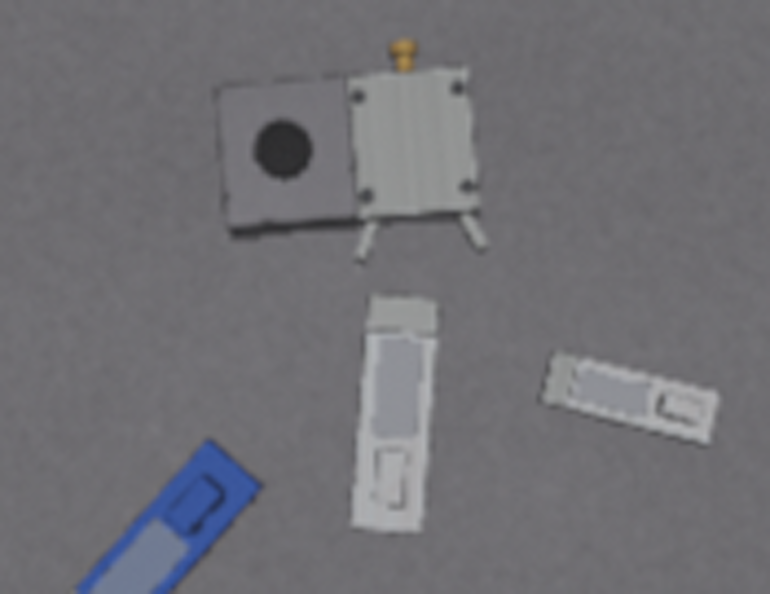

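The crop confirms it: the large silver bar is the sledge, with its nose at the top, fin at (392,478) and glass slide ahead of the fin. The gauge roof corners are (349,75), (467,68), (480,210) and (360,217), and its mouth faces the sledge.

```bash
cat >> h.py <<'E'
from scipy.spatial.transform import Rotation as Ro
def plan(p,yaw,n=None,smax=.4):
    s=r.get_state(); P=np.array(s['tcp_pos']);Y=np.array(s['eef_rot'])
    R=Ro.from_euler('xyz',Y,degrees=True); T=Ro.from_euler('xyz',[180,0,yaw],degrees=True)
    rv=(R.inv()*T).as_rotvec()/.08; d=np.array(p)-P
    n=n or int(max(np.ceil(np.linalg.norm(d)/.15/smax),np.ceil(abs(rv).max()))) or 1
    print('from',P.round(4),Y.round(2),'n',n,'t',s['time_s'],'F',np.round(s['contact_force'],1),'w',s['gripper_width'])
    for i in range(n):
        print((R.inv().apply(d/n)/.15).round(3).tolist(),(rv/n).round(3).tolist()); R=R*Ro.from_rotvec(rv/n*.08)
E
python3 - <<'E'
from h import *
c=np.load('pics/top1.npz')
def w(u,v,z): return ray(c,225+u/4.4,155+v/4.4,z)
def yaw(a,b): d=b-a; return np.degrees(np.arctan2(d[1],d[0]))
TL,TR,BR,BL=[w(u,v,.037) for u,v in[(349,75),(467,68),(480,210),(360,217)]]
print('gauge',np.round([TL,TR,BR,BL],3).tolist(),yaw(BL,TL),yaw(BR,TR),'mouth',(BL+BR)/2)
k=w(403,50,.015);print('knob',k,'yaw',yaw((BL+BR)/2,k))
a=[w(u,v,.024) for u,v in[(352,527),(421,530),(436,300),(371,297)]]
print('sledge',np.round(a,3).tolist(),yaw(a[0],a[3]),yaw(a[1],a[2]),'fin',w(391,477,.06))
plan([.47,-.01,.2],-4.5)
E
```

```text
gauge [[0.642, 0.019, 0.037], [0.647, -0.047, 0.037], [0.568, -0.055, 0.037], [0.563, 0.011, 0.037]] 5.220800951834224 5.67440121249341 mouth [ 0.56515097 -0.02186501  0.037     ]
knob [ 0.66093336 -0.01156261  0.015     ] yaw 6.1391626666855235
sledge [[0.392, 0.013, 0.024], [0.391, -0.025, 0.024], [0.518, -0.032, 0.024], [0.519, 0.005, 0.024]] -3.930313488636136 -3.130409526940032 fin [ 0.42021505 -0.00741686  0.06      ]
from [0.2268 0.6353 0.2257] [ 1.7991e+02 -1.0000e-02 -1.9650e+01] n 12 t 0.1 F [ 0.9  0.2 -0.1] w 0.08721320057399204
[0.248, 0.292, 0.015] [0.002, 0.0, -0.275]
[0.241, 0.298, 0.015] [0.002, 0.0, -0.275]
[0.235, 0.303, 0.015] [0.002, 0.0, -0.275]
[0.228, 0.308, 0.015] [0.002, 0.0, -0.275]
[0.221, 0.313, 0.015] [0.002, 0.0, -0.275]
[0.214, 0.318, 0.015] [0.002, 0.0, -0.275]
[0.207, 0.322, 0.015] [0.002, 0.0, -0.275]
[0.2, 0.327, 0.014] [0.002, 0.0, -0.275]
[0.193, 0.331, 0.014] [0.002, 0.0, -0.275]
[0.185, 0.335, 0.014] [0.002, 0.0, -0.275]
[0.178, 0.339, 0.014] [0.002, 0.0, -0.275]
[0.17, 0.343, 0.014] [0.002, 0.0, -0.275]
```

Request:
play_rows(rows=[{"slide": [0.24,0.29,0.015],"delta_rot": [0,0,-0.41],"fingers": 1},{"slide": [0.23,0.3,0.015],"delta_rot": [0,0,-0.41],"fingers": 1},{"slide": [0.22,0.31,0.015],"delta_rot": [0,0,-0.41],"fingers": 1},{"slide": [0.21,0.32,0.015],"delta_rot": [0,0,-0.41],"fingers": 1},{"slide": [0.2,0.33,0.015],"delta_rot": [0,0,-0.41],"fingers": 1},{"slide": [0.19,0.33,0.015],"delta_rot": [0,0,-0.41],"fingers": 1},{"slide": [0.18,0.34,0.015],"delta_rot": [0,0,-0.41],"fingers": 1},{"slide": [0.17,0.35,0.015],"delta_rot": [0,0,-0.4],"fingers": 1}])

```text
time_s: 1.1
tcp_pos: [0.3802, 0.2016, 0.2085]
eef_rot: [-180.0, -0.0, -4.6]
contact_force: [0.7, 0.5, 0.3]
gripper_width: 0.0878
gripper_force: 0.0
```

```bash
python3 -c "
from h import *
plan([.47,-.01,.2],-3.7)"
```

```text
from [0.3802 0.2016 0.2085] [-1.7998e+02 -1.0000e-02 -4.5600e+00] n 4 t 1.1 F [0.7 0.5 0.3] w 0.08781417287147004
[0.177, 0.34, 0.014] [-0.001, -0.0, -0.047]
[0.176, 0.34, 0.014] [-0.001, -0.0, -0.047]
[0.175, 0.341, 0.014] [-0.001, -0.0, -0.047]
[0.173, 0.342, 0.014] [-0.001, -0.0, -0.047]
```

Request:
play_rows(rows=[{"slide": [0.17,0.33,0.012],"delta_rot": [0,0,-0.05],"fingers": 1},{"slide": [0.17,0.33,0.012],"delta_rot": [0,0,-0.05],"fingers": 1},{"slide": [0.17,0.33,0.012],"delta_rot": [0,0,-0.05],"fingers": 1},{"slide": [0.17,0.3,0.012],"delta_rot": [0,0,-0.05],"fingers": 1},{"slide": [0,0,0],"delta_rot": [0,0,0],"fingers": 0.2},{"slide": [0,0,0],"delta_rot": [0,0,0],"fingers": 0.2}])

```text
time_s: 1.85
tcp_pos: [0.4669, 0.0025, 0.201]
eef_rot: [180.0, 0.0, -3.8]
contact_force: [-0.7, -0.5, 0.2]
gripper_width: 0.073
gripper_force: 0.0
```

```bash
python3 -c "
from h import *
s=r.get_state();print(s['tcp_pos'],s['eef_rot'],s['gripper_width'])
c=cap('wrist','w1.png');print(c['fx'],c['cx'],c['cy'],np.round(c['T_tool_cam'],3).tolist())"
```

```text
[0.46694617 0.0025494  0.20101951] [ 1.79990719e+02  4.61574589e-02 -3.81502827e+00] 0.07297816444969457
309.70691628693146 321.3217994063007 202.11341015018945 [[0.001, -0.97, -0.244, 0.064], [1.0, 0.001, 0.0, -0.001], [0.0, -0.244, 0.97, -0.158], [0.0, 0.0, 0.0, 1.0]]
```

View pics/w1.png

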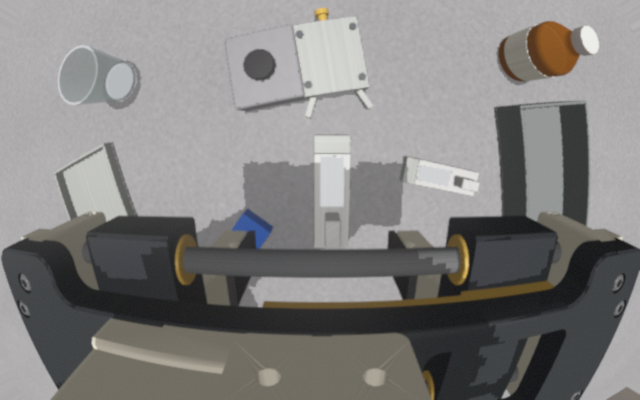

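The wrist view shows the sledge at columns 314–350 and rows 135–248, nose front at row ~136, fin at about (333,228). The gauge roof corners are about (295,27), (356,17), (368,92) and (307,101). The beaker is at (95,78) and the bottle at (540,50). I'll refine the edges by intensity gradients.

```bash
cat >> h.py <<'E'
def wray(c,pos,rot,u,v,z):
    x,y=(u-c['cx'])/c['fx'],(v-c['cy'])/c['fy'];th=np.hypot(x,y)
    d=np.array([x/th*np.sin(th),y/th*np.sin(th),np.cos(th)]);T=np.array(c['T_tool_cam'])
    R=Ro.from_euler('xyz',rot,degrees=True).as_matrix()
    o=np.array(pos)+R@T[:3,3]; d=R@T[:3,:3]@d; return o+d*(z-o[2])/d[2]
def edge(g,a,b):  # strongest gradient between pixels a->b, subpixel
    n=40; t=np.linspace(0,1,n); u=a[0]+(b[0]-a[0])*t; v=a[1]+(b[1]-a[1])*t
    p=cv2.remap(g,u.astype(np.float32)[None],v.astype(np.float32)[None],1)[0].astype(float)
    d=np.abs(np.gradient(cv2.GaussianBlur(p[None],(9,1),2)[0])); w=d[max(0,(k:=d.argmax())-3):k+4]; k=(np.arange(max(0,k-3),max(0,k-3)+len(w))*w).sum()/w.sum()/(n-1)
    return np.array(a)+(np.array(b)-np.array(a))*k
def yaw(a,b): d=b-a; return np.degrees(np.arctan2(d[1],d[0]))
E
python3 - <<'E'
from h import *
c=np.load('pics/w1.npz');g=cv2.cvtColor(c['image'],6)
P=[.46694617,.0025494,.20101951];A=[179.9907,.04616,-3.815]
W=lambda u,v,z:wray(c,P,A,u,v,z)
def line(n,z,segs):
    p=np.array([W(*edge(g,a,b),z) for a,b in segs]); print(n,p.round(4).tolist()); return p
rows=[160,172,184,196,208,220]
L=line('sl L',.024,[((308,v),(319,v)) for v in rows]);R=line('sl R',.024,[((345,v),(356,v)) for v in rows])
N=line('nose',.023,[((u,128),(u,142)) for u in(320,332,344)])
for l in(L,R): q=np.polyfit(l[:,0],l[:,1],1);print('yaw',np.degrees(np.arctan(q[0])),'y@.45',np.polyval(q,.45))
print('fin corners top', [W(u,v,.06).round(4).tolist() for u,v in[(325,211),(341,211)]])
G=line('g R',.037,[((352+12*t,20+72*t),(366+12*t,18+72*t)) for t in(.2,.4,.6,.8)])
F=line('g front',.037,[((309+58*t,93-9*t),(311+58*t,107-9*t)) for t in(.25,.4,.6,.75)])
B=line('g rear',.037,[((295+60*t,20-9*t),(297+60*t,34-9*t)) for t in(.2,.65,.85)])
q=np.polyfit(G[:,0],G[:,1],1);print('g yaw R',np.degrees(np.arctan(q[0])))
for l in(F,B): q=np.polyfit(l[:,1],l[:,0],1);print('g yaw',-np.degrees(np.arctan(q[0])))
k=W(321,16,.015);print('knob',k)
print('corners',[W(u,v,.037).round(4).tolist() for u,v in[(295,27),(356,17),(368,92),(307,101)]])
print('tips',[W(u,v,.02).round(4).tolist() for u,v in[(309,115),(369,107)]])
cv2.imwrite('pics/crop2.png',cv2.resize(c['image'][5:245,265:385],None,fx=2.5,fy=2.5,interpolation=2))
E
```

```text
sl L [[0.4945, 0.0093, 0.024], [0.4813, 0.0102, 0.024], [0.4679, 0.0112, 0.024], [0.4544, 0.0121, 0.024], [0.4406, 0.0132, 0.024], [0.4265, 0.0141, 0.024]]
sl R [[0.492, -0.0293, 0.024], [0.4788, -0.0286, 0.024], [0.4654, -0.0277, 0.024], [0.4518, -0.0271, 0.024], [0.438, -0.0258, 0.024], [0.4239, -0.0249, 0.024]]
nose [[0.5209, 0.001, 0.023], [0.5198, -0.0119, 0.023], [0.519, -0.0249, 0.023]]
yaw -4.045131520514811 y@.45 0.012467474933043246
yaw -3.7479554322770654 y@.45 -0.026686827969605607
fin corners top [[0.4465, 0.0008, 0.06], [0.4454, -0.0153, 0.06]]
g R [[0.6278, -0.0465, 0.037], [0.6116, -0.0481, 0.037], [0.5957, -0.0499, 0.037], [0.5799, -0.0493, 0.037]]
g front [[0.5651, -0.0059, 0.037], [0.5657, -0.0149, 0.037], [0.567, -0.027, 0.037], [0.568, -0.036, 0.037]]
g rear [[0.6435, 0.0058, 0.037], [0.6463, -0.0226, 0.037], [0.648, -0.0353, 0.037]]
g yaw R 3.634151643148703
g yaw 5.449130435605665
g yaw 6.0557621795229295
knob [ 0.6581996  -0.00912982  0.015     ]
corners [[0.6395, 0.0192, 0.037], [0.6473, -0.0452, 0.037], [0.564, -0.0516, 0.037], [0.5579, 0.0118, 0.037]]
tips [[0.5438, 0.0114, 0.02], [0.549, -0.0543, 0.02]]
```

View pics/crop2.png

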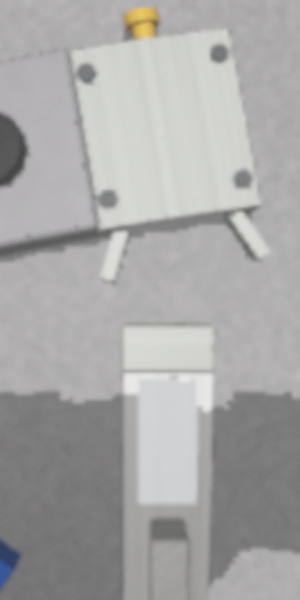

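The crop shows the sledge nose front at crop row 325 (columns 123–213) and the roof screws at (86,73), (219,53), (108,199) and (242,179). The lead-in tips are at (106,278) and (264,256), and the brass knob at (143,20). The measured sledge width of 39 mm agrees with the given 40.

```bash
python3 - <<'E'
from h import *
c=np.load('pics/w1.npz');P=[.46694617,.0025494,.20101951];A=[179.9907,.04616,-3.815]
W=lambda u,v,z:wray(c,P,A,265+u/2.5,5+v/2.5,z)
s=[W(u,v,.037) for u,v in[(86,73),(219,53),(108,199),(242,179)]]
t=[W(u,v,.02) for u,v in[(106,278),(264,256)]];k=W(143,20,.015)
f=(s[2]+s[3])/2;b=(s[0]+s[1])/2
print('screws',np.round(s,4).tolist(),'front mid',f,'rear mid',b,'yaw',yaw(f,b),yaw(s[2],s[0]),yaw(s[3],s[1]),yaw(s[1],s[0])-90,yaw(s[3],s[2])-90)
print('tips',np.round(t,4).tolist(),'mid',(t[0]+t[1])/2,'yaw',yaw(t[1],t[0])-90,'knob',k,'yaw tips-knob',yaw((t[0]+t[1])/2,k))
plan([.4201,-.0051,.12],-3.9); plan([.4201,-.0051,.0285],-3.9)
E
```

```text
screws [[0.6308, 0.0151, 0.037], [0.6367, -0.0407, 0.037], [0.575, 0.0095, 0.037], [0.5806, -0.0462, 0.037]] front mid [ 0.57779097 -0.01836056  0.037     ] rear mid [ 0.63373974 -0.01282121  0.037     ] yaw 5.654284702692661 5.755941784479119 5.5531989235312835 5.995574837839783 5.672292843915983
tips [[0.5426, 0.0132, 0.02], [0.5485, -0.0561, 0.02]] mid [ 0.54554295 -0.02141556  0.02      ] yaw 4.890322102528472 knob [ 0.66190837 -0.01071674  0.015     ] yaw tips-knob 5.253094964018172
from [0.4669 0.0031 0.2012] [ 1.80e+02  2.00e-02 -3.73e+00] n 2 t 1.9 F [0.  0.2 0.2] w 0.06914891659338919
[-0.154, 0.038, 0.271] [0.0, 0.003, 0.018]
[-0.154, 0.038, 0.271] [0.0, 0.003, 0.018]
from [0.4669 0.0031 0.2012] [ 1.80e+02  2.00e-02 -3.73e+00] n 3 t 1.9 F [0.  0.2 0.2] w 0.06914891659338919
[-0.102, 0.025, 0.384] [0.0, 0.002, 0.012]
[-0.103, 0.025, 0.384] [0.0, 0.002, 0.012]
[-0.103, 0.025, 0.384] [0.0, 0.002, 0.012]
```

Request:
play_rows(rows=[{"slide": [-0.155,0.038,0.27],"delta_rot": [0,0,0.02],"fingers": 0.2},{"slide": [-0.155,0.038,0.27],"delta_rot": [0,0,0.02],"fingers": 0.2},{"slide": [0,0,0.05],"delta_rot": [0,0,0],"fingers": 0.2},{"slide": [0,0,0],"delta_rot": [0,0,0],"fingers": 0.2}])

```text
time_s: 2.4
tcp_pos: [0.4205, -0.0045, 0.1132]
eef_rot: [180.0, -0.0, -3.8]
contact_force: [0.4, 0.8, 0.2]
gripper_width: 0.0526
gripper_force: 0.0
```

```bash
python3 -c "
from h import *
plan([.4201,-.0051,.0285],-3.9)"
```

```text
from [ 0.4205 -0.0045  0.1132] [ 1.7999e+02 -3.0000e-02 -3.7700e+00] n 2 t 2.4 F [0.4 0.8 0.2] w 0.05261107522873659
[-0.001, 0.002, 0.282] [0.001, -0.003, 0.014]
[-0.001, 0.002, 0.282] [0.001, -0.003, 0.014]
```

Request:
play_rows(rows=[{"slide": [0,0.004,0.25],"delta_rot": [0,0,0.02],"fingers": 0.2},{"slide": [0,0,0.25],"delta_rot": [0,0,0.01],"fingers": 0.2},{"slide": [0,0,0.065],"delta_rot": [0,0,0],"fingers": 0.2},{"slide": [0,0,0],"delta_rot": [0,0,0],"fingers": 0.2},{"slide": [0,0,0],"delta_rot": [0,0,0],"fingers": -1},{"slide": [0,0,0],"delta_rot": [0,0,0],"fingers": -1},{"slide": [0,0,0],"delta_rot": [0,0,0],"fingers": -1},{"slide": [0,0,0],"delta_rot": [0,0,0],"fingers": -1}], squeeze=35)

```text
time_s: 3.4
tcp_pos: [0.4203, -0.0061, 0.0284]
eef_rot: [-180.0, -0.0, -4.1]
contact_force: [0.4, -0.2, -0.0]
gripper_width: 0.018
gripper_force: 0.0
```

Request:
play_rows(rows=[{"slide": [0,0,0],"delta_rot": [0,0,0],"fingers": -1},{"slide": [0,0,0],"delta_rot": [0,0,0],"fingers": -1},{"slide": [0,0,-0.06],"delta_rot": [0,0,0],"fingers": -1},{"slide": [0,0,0],"delta_rot": [0,0,0],"fingers": -1}])

```text
time_s: 3.9
tcp_pos: [0.4202, -0.0061, 0.0375]
eef_rot: [-180.0, -0.0, -4.1]
contact_force: [-0.1, 0.3, -3.3]
gripper_width: 0.0158
gripper_force: 35.0
```

```bash
python3 -c "
from h import *
print(r.get_state()['gripper_force'])
plan([.4356,-.0323,.0375],5.6)"
```

```text
34.99343812465668
from [ 0.4202 -0.0061  0.0375] [-1.7998e+02 -2.0000e-02 -4.0600e+00] n 3 t 3.9 F [-0.1  0.3 -3.3] w 0.015781094404277177
[0.038, 0.056, 0.0] [-0.001, -0.002, -0.703]
[0.035, 0.058, 0.0] [-0.001, -0.002, -0.703]
[0.032, 0.06, 0.0] [-0.001, -0.002, -0.703]
```

Gripped and lifted: weight about 3.3 N, width 16 mm. Next I'll line it up in front of the gauge.

Request:
play_rows(rows=[{"slide": [0.03,0.043,0],"delta_rot": [0,0,-0.53],"fingers": -1},{"slide": [0.027,0.043,0],"delta_rot": [0,0,-0.53],"fingers": -1},{"slide": [0.025,0.044,0],"delta_rot": [0,0,-0.53],"fingers": -1},{"slide": [0.023,0.045,0],"delta_rot": [0,0,-0.53],"fingers": -1},{"slide": [0,0,0],"delta_rot": [0,0,0],"fingers": -1},{"slide": [0,0,0],"delta_rot": [0,0,0],"fingers": -1}])

```text
time_s: 4.65
tcp_pos: [0.4353, -0.0326, 0.037]
eef_rot: [180.0, 0.0, 5.6]
contact_force: [0.6, -0.0, -3.0]
gripper_width: 0.0159
gripper_force: 35.0
```

```bash
python3 - <<'E'
from h import *
s=r.get_state();print(s['tcp_pos'],s['eef_rot'],s['contact_force'],s['time_s'])
c=cap('wrist','w2.png')
cv2.imwrite('pics/crop3.png',cv2.resize(c['image'][20:270,250:400],None,fx=2.4,fy=2.4,interpolation=2))
import json;json.dump([list(s['tcp_pos']),list(s['eef_rot'])],open('p2.json','w'))
E
```

```text
[ 0.43531347 -0.03255484  0.03695418] [1.79997619e+02 2.78649327e-02 5.58914300e+00] [ 0.57769037 -0.02529857 -3.02763584] 4.65
```

View pics/crop3.png

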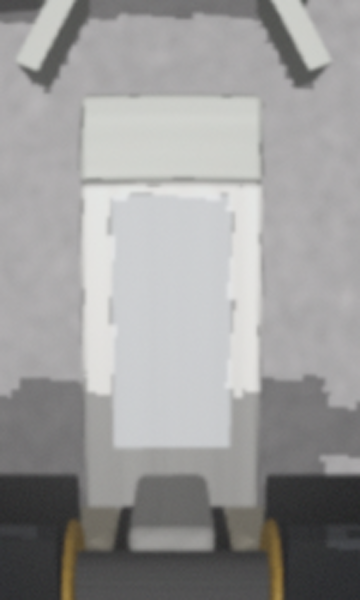

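Enlarged crop: the sledge is centred in the gripper, its edges at columns 83 and 261 (mid 172). The lead-in tips' outer ends are at 17 and 329 (mid 173), level at rows 65–70. It is aligned to within a millimetre, so I'll lower and advance.

Request:
play_rows(rows=[{"slide": [0,0,0.028],"delta_rot": [0,0,0],"fingers": -1},{"slide": [0,0,0.025],"delta_rot": [0,0,0],"fingers": -1},{"slide": [0.06,0,0],"delta_rot": [0,0,0],"fingers": -1},{"slide": [0.06,0,0],"delta_rot": [0,0,0],"fingers": -1},{"slide": [0.06,0,0],"delta_rot": [0,0,0],"fingers": -1},{"slide": [0,0,0],"delta_rot": [0,0,0],"fingers": -1}])

```text
time_s: 5.45
tcp_pos: [0.4635, -0.0297, 0.0291]
eef_rot: [180.0, -0.0, 5.7]
contact_force: [-0.4, 0.3, -3.4]
gripper_width: 0.0157
gripper_force: 35.0
```

Request:
play_rows(rows=[{"slide": [0.04,0,0],"delta_rot": [0,0,0],"fingers": -1},{"slide": [0.04,0,0],"delta_rot": [0,0,0],"fingers": -1},{"slide": [0.02,0,0],"delta_rot": [0,0,0],"fingers": -1},{"slide": [0,0,0],"delta_rot": [0,0,0],"fingers": -1}])

```text
time_s: 5.95
tcp_pos: [0.4777, -0.0284, 0.0291]
eef_rot: [-180.0, -0.0, 5.7]
contact_force: [1.2, -0.9, -3.4]
gripper_width: 0.0155
gripper_force: 35.0
```

Request:
play_rows(rows=[{"slide": [0.03,0,0],"delta_rot": [0,0,0],"fingers": -1},{"slide": [0.02,0,0],"delta_rot": [0,0,0],"fingers": -1},{"slide": [0,0,0],"delta_rot": [0,0,0],"fingers": -1}])

```text
time_s: 6.32
tcp_pos: [0.4852, -0.0276, 0.0291]
eef_rot: [180.0, -0.0, 5.7]
contact_force: [0.2, 0.2, -4.3]
gripper_width: 0.0157
gripper_force: 35.0
```

Request:
play_rows(rows=[{"slide": [0.008,0,0],"delta_rot": [0,0,0],"fingers": -1},{"slide": [0.008,0,0],"delta_rot": [0,0,0],"fingers": -1},{"slide": [0,0,0],"delta_rot": [0,0,0],"fingers": -1}])

```text
time_s: 6.7
tcp_pos: [0.4874, -0.0274, 0.0292]
eef_rot: [-180.0, -0.0, 5.7]
contact_force: [-0.5, -0.3, -3.5]
gripper_width: 0.0157
gripper_force: 35.0
```

Nose is at about 22 mm. Creeping on.

Request:
play_rows(rows=[{"slide": [0.008,0,0],"delta_rot": [0,0,0],"fingers": -1},{"slide": [0.007,0,0],"delta_rot": [0,0,0],"fingers": -1},{"slide": [0,0,0],"delta_rot": [0,0,0],"fingers": -1}])

```text
time_s: 7.08
tcp_pos: [0.4897, -0.0272, 0.0292]
eef_rot: [-180.0, -0.0, 5.7]
contact_force: [-0.4, 0.6, -3.3]
gripper_width: 0.016
gripper_force: 35.0
```

Request:
play_rows(rows=[{"slide": [0.007,0,0],"delta_rot": [0,0,0],"fingers": -1},{"slide": [0,0,0],"delta_rot": [0,0,0],"fingers": -1}])

```text
time_s: 7.32
tcp_pos: [0.4907, -0.0271, 0.0291]
eef_rot: [180.0, -0.0, 5.7]
contact_force: [0.2, 0.4, -3.2]
gripper_width: 0.0159
gripper_force: 35.0
```

Request:
play_rows(rows=[{"slide": [0.007,0,0],"delta_rot": [0,0,0],"fingers": -1},{"slide": [0,0,0],"delta_rot": [0,0,0],"fingers": -1}])

```text
time_s: 7.58
tcp_pos: [0.4918, -0.0269, 0.0292]
eef_rot: [-180.0, -0.0, 5.7]
contact_force: [-0.2, -0.2, -3.8]
gripper_width: 0.0161
gripper_force: 35.0
```

Request:
play_rows(rows=[{"slide": [0.008,0,0],"delta_rot": [0,0,0],"fingers": -1},{"slide": [0,0,0],"delta_rot": [0,0,0],"fingers": -1}])

```text
time_s: 7.82
tcp_pos: [0.4929, -0.0268, 0.0291]
eef_rot: [-180.0, -0.0, 5.7]
contact_force: [0.2, -0.4, -3.0]
gripper_width: 0.0157
gripper_force: 35.0
```

Request:
play_rows(rows=[{"slide": [0.008,0,0],"delta_rot": [0,0,0],"fingers": -1},{"slide": [0,0,0],"delta_rot": [0,0,0],"fingers": -1}])

```text
time_s: 8.07
tcp_pos: [0.4942, -0.0267, 0.0292]
eef_rot: [-180.0, -0.0, 5.7]
contact_force: [-1.6, -0.6, -3.3]
gripper_width: 0.0157
gripper_force: 35.0
```

Request:
play_rows(rows=[{"slide": [0.01,0,0],"delta_rot": [0,0,0],"fingers": -1},{"slide": [0,0,0],"delta_rot": [0,0,0],"fingers": -1}])

```text
time_s: 8.32
tcp_pos: [0.4957, -0.0266, 0.0292]
eef_rot: [180.0, -0.0, 5.7]
contact_force: [-0.0, -0.2, -3.4]
gripper_width: 0.0157
gripper_force: 35.0
```

Request:
play_rows(rows=[{"slide": [0.01,0,0],"delta_rot": [0,0,0],"fingers": -1},{"slide": [0,0,0],"delta_rot": [0,0,0],"fingers": -1}])

```text
time_s: 8.57
tcp_pos: [0.4972, -0.0264, 0.0292]
eef_rot: [-180.0, -0.0, 5.7]
contact_force: [-0.1, -0.5, -3.8]
gripper_width: 0.0158
gripper_force: 35.0
```

Request:
play_rows(rows=[{"slide": [0.012,0,0],"delta_rot": [0,0,0],"fingers": -1},{"slide": [0,0,0],"delta_rot": [0,0,0],"fingers": -1}])

```text
time_s: 8.82
tcp_pos: [0.499, -0.0262, 0.0292]
eef_rot: [180.0, -0.0, 5.7]
contact_force: [-0.9, -0.1, -4.2]
gripper_width: 0.0158
gripper_force: 35.0
```

Request:
play_rows(rows=[{"slide": [0.012,0,0],"delta_rot": [0,0,0],"fingers": -1},{"slide": [0,0,0],"delta_rot": [0,0,0],"fingers": -1}])

```text
time_s: 9.07
tcp_pos: [0.5008, -0.0261, 0.0292]
eef_rot: [180.0, -0.0, 5.7]
contact_force: [0.8, 0.3, -3.2]
gripper_width: 0.0158
gripper_force: 35.0
```

Request:
play_rows(rows=[{"slide": [0.012,0,0],"delta_rot": [0,0,0],"fingers": -1},{"slide": [0.01,0,0],"delta_rot": [0,0,0],"fingers": -1}])

```text
time_s: 9.32
tcp_pos: [0.504, -0.0258, 0.0292]
eef_rot: [180.0, -0.0, 5.7]
contact_force: [0.0, 0.3, -3.8]
gripper_width: 0.0156
gripper_force: 35.0
```

Request:
play_rows(rows=[{"slide": [0.012,0,0],"delta_rot": [0,0,0],"fingers": -1},{"slide": [0.012,0,0],"delta_rot": [0,0,0],"fingers": -1}])

```text
time_s: 9.57
tcp_pos: [0.5076, -0.0254, 0.0292]
eef_rot: [180.0, 0.0, 5.7]
contact_force: [0.1, 0.2, -3.6]
gripper_width: 0.0159
gripper_force: 35.0
```

Request:
play_rows(rows=[{"slide": [0.014,0,0],"delta_rot": [0,0,0],"fingers": -1},{"slide": [0.014,0,0],"delta_rot": [0,0,0],"fingers": -1},{"slide": [0.014,0,0],"delta_rot": [0,0,0],"fingers": -1}])

```text
time_s: 9.95
tcp_pos: [0.5132, -0.025, 0.029]
eef_rot: [180.0, 0.1, 5.6]
contact_force: [-1.7, -0.0, -2.7]
gripper_width: 0.0159
gripper_force: 35.0
```

Request:
play_rows(rows=[{"slide": [0.014,0,0],"delta_rot": [0,0,0],"fingers": -1},{"slide": [0.014,0,0],"delta_rot": [0,0,0],"fingers": -1},{"slide": [0.014,0,0],"delta_rot": [0,0,0],"fingers": -1}])

```text
time_s: 10.32
tcp_pos: [0.5198, -0.0243, 0.029]
eef_rot: [180.0, 0.0, 5.7]
contact_force: [-2.4, -0.1, -3.5]
gripper_width: 0.016
gripper_force: 35.0
```

Request:
play_rows(rows=[{"slide": [0.014,0,0],"delta_rot": [0,0,0],"fingers": -1},{"slide": [0.014,0,0],"delta_rot": [0,0,0],"fingers": -1}])

```text
time_s: 10.58
tcp_pos: [0.5241, -0.0238, 0.029]
eef_rot: [180.0, 0.0, 5.7]
contact_force: [-1.9, -0.9, -4.3]
gripper_width: 0.0161
gripper_force: 35.0
```

The indicator is moving, at about 2 N. Some 9 mm remains.

Request:
play_rows(rows=[{"slide": [0.014,0,0],"delta_rot": [0,0,0],"fingers": -1},{"slide": [0.012,0,0],"delta_rot": [0,0,0],"fingers": -1}])

```text
time_s: 10.82
tcp_pos: [0.5281, -0.0234, 0.0291]
eef_rot: [180.0, 0.0, 5.7]
contact_force: [-2.4, 0.3, -4.1]
gripper_width: 0.016
gripper_force: 35.0
```

Request:
play_rows(rows=[{"slide": [0.01,0,0],"delta_rot": [0,0,0],"fingers": -1},{"slide": [0,0,0],"delta_rot": [0,0,0],"fingers": -1}])

```text
time_s: 11.08
tcp_pos: [0.5298, -0.0232, 0.0292]
eef_rot: [-180.0, -0.0, 5.7]
contact_force: [-1.7, 0.3, -4.4]
gripper_width: 0.0159
gripper_force: 35.0
```

Request:
play_rows(rows=[{"slide": [0.01,0,0],"delta_rot": [0,0,0],"fingers": -1},{"slide": [0,0,0],"delta_rot": [0,0,0],"fingers": -1}])

```text
time_s: 11.32
tcp_pos: [0.5313, -0.023, 0.0293]
eef_rot: [-180.0, -0.0, 5.7]
contact_force: [-1.0, -0.7, -3.4]
gripper_width: 0.016
gripper_force: 35.0
```

Request:
play_rows(rows=[{"slide": [0.008,0,0],"delta_rot": [0,0,0],"fingers": -1},{"slide": [0,0,0],"delta_rot": [0,0,0],"fingers": -1}])

```text
time_s: 11.58
tcp_pos: [0.5325, -0.0229, 0.0292]
eef_rot: [-180.0, -0.0, 5.7]
contact_force: [-1.4, -0.3, -3.7]
gripper_width: 0.0157
gripper_force: 35.0
```

Request:
play_rows(rows=[{"slide": [0.006,0,0],"delta_rot": [0,0,0],"fingers": -1},{"slide": [0,0,0],"delta_rot": [0,0,0],"fingers": -1}])

```text
time_s: 11.82
tcp_pos: [0.5333, -0.0228, 0.0292]
eef_rot: [-180.0, -0.0, 5.7]
contact_force: [-1.2, -0.4, -3.0]
gripper_width: 0.0157
gripper_force: 35.0
```

Request:
play_rows(rows=[{"slide": [0.006,0,0],"delta_rot": [0,0,0],"fingers": -1},{"slide": [0,0,0],"delta_rot": [0,0,0],"fingers": -1}])

```text
time_s: 12.08
tcp_pos: [0.5337, -0.0229, 0.0291]
eef_rot: [180.0, 0.0, 5.7]
contact_force: [-3.8, 0.1, -2.4]
gripper_width: 0.0158
gripper_force: 35.0
```

Request:
play_rows(rows=[{"slide": [0.006,0,0],"delta_rot": [0,0,0],"fingers": -1},{"slide": [0,0,0],"delta_rot": [0,0,0],"fingers": -1}])

```text
time_s: 12.32
tcp_pos: [0.5337, -0.023, 0.0289]
eef_rot: [180.0, 0.1, 5.6]
contact_force: [-6.2, -1.1, -1.4]
gripper_width: 0.0157
gripper_force: 35.0
```

Request:
play_rows(rows=[{"slide": [0.004,0,0],"delta_rot": [0,0,0],"fingers": -1},{"slide": [0,0,0],"delta_rot": [0,0,0],"fingers": -1}])

```text
time_s: 12.58
tcp_pos: [0.5338, -0.0231, 0.0287]
eef_rot: [180.0, 0.2, 5.6]
contact_force: [-7.5, -0.4, -1.1]
gripper_width: 0.0159
gripper_force: 35.0
```

Hard stop: the TCP stays at x = 0.5338 while the force rises to 7.5 N, and the nose estimate is ~68.5 mm. I'll check the knob's travel and measure the tray.

```bash
python3 - <<'E'
from h import *
c0=np.load('pics/top1.npz');c=cap('top','top2.png')
for k in(c0,c):
    im=k['image'][140:185,295:340].astype(int); m=(im[:,:,2]-im[:,:,0]>50); v,u=np.nonzero(m); print('knob',len(v),u.mean()+295,v.min()+140,v.max()+140,ray(k,u[v==v.min()].mean()+295,v.min()+140,.015))
im=c0['image'].astype(int)[200:310,140:225]; m=(im.min(2)>118).astype(np.uint8)
m=cv2.morphologyEx(m,cv2.MORPH_CLOSE,np.ones((5,5)))
k=max(cv2.findContours(m,0,2)[0],key=cv2.contourArea); b=cv2.boxPoints(cv2.minAreaRect(k))+[140,200]
w=[ray(c0,*p,.02) for p in b]; print('tray',b.round(1).tolist(),np.round(w,3).tolist(),np.mean(w,0),[np.linalg.norm(w[i]-w[i-1]) for i in(1,2)],[yaw(w[i-1],w[i]) for i in(1,2)])
E
```

```text
knob 23 316.2173913043478 164 170 [ 0.66693312 -0.01126241  0.015     ]
knob 38 315.63157894736844 156 166 [ 0.68726156 -0.00850712  0.015     ]
tray [[147.6, 219.4], [196.4, 210.6], [210.5, 288.6], [161.6, 297.4]] [[0.522, 0.401, 0.02], [0.545, 0.283, 0.02], [0.356, 0.242, 0.02], [0.334, 0.358, 0.02]] [0.43949131 0.32105521 0.02      ] [np.float64(0.12078323313129351), np.float64(0.19356655666737926)] [np.float64(-78.91106872491093), np.float64(-167.70134809094986)]
```

The knob moved from x = 0.667 to 0.687, about 20–22 mm, so it is fully out: a pass, so into the tray. The tray centre is (0.4395, 0.320) with yaw ~11.5°, and the measured size of 121 × 194 mm agrees. Retracting.

Request:
play_rows(rows=[{"slide": [-0.03,0,0],"delta_rot": [0,0,0],"fingers": -1},{"slide": [-0.1,0,0],"delta_rot": [0,0,0],"fingers": -1},{"slide": [-0.13,0,0],"delta_rot": [0,0,0],"fingers": -1},{"slide": [-0.13,0,0],"delta_rot": [0,0,0],"fingers": -1},{"slide": [-0.13,0,0],"delta_rot": [0,0,0],"fingers": -1},{"slide": [-0.13,0,0],"delta_rot": [0,0,0],"fingers": -1},{"slide": [-0.07,0,0],"delta_rot": [0,0,0],"fingers": -1},{"slide": [0,0,0],"delta_rot": [0,0,0],"fingers": -1}])

```text
time_s: 13.62
tcp_pos: [0.4278, -0.0332, 0.0295]
eef_rot: [-180.0, -0.1, 5.7]
contact_force: [0.9, 0.3, -4.1]
gripper_width: 0.0155
gripper_force: 35.0
```

```bash
python3 -c "
from h import *
plan([.43,-.03,.16],5.6); plan([.405,.312,.16],11.5)"
```

```text
from [ 0.4278 -0.0332  0.0295] [-1.7999e+02 -5.0000e-02  5.6800e+00] n 3 t 13.625 F [ 0.9  0.3 -4.1] w 0.015482646706181893
[0.006, -0.007, -0.29] [-0.001, -0.004, 0.006]
[0.006, -0.007, -0.29] [-0.001, -0.004, 0.006]
[0.006, -0.007, -0.29] [-0.001, -0.004, 0.006]
from [ 0.4278 -0.0332  0.0295] [-1.7999e+02 -5.0000e-02  5.6800e+00] n 7 t 13.625 F [ 0.9  0.3 -4.1] w 0.015482646706181893
[0.011, -0.329, -0.124] [-0.0, -0.002, -0.181]
[0.016, -0.329, -0.124] [-0.0, -0.002, -0.181]
[0.021, -0.329, -0.124] [-0.0, -0.002, -0.181]
[0.025, -0.329, -0.124] [-0.0, -0.002, -0.181]
[0.03, -0.328, -0.124] [-0.0, -0.002, -0.181]
[0.035, -0.328, -0.124] [-0.0, -0.002, -0.181]
[0.04, -0.327, -0.124] [-0.0, -0.002, -0.181]
```

Request:
play_rows(rows=[{"slide": [0,0,-0.12],"delta_rot": [0,0,0],"fingers": -1},{"slide": [0,0,-0.22],"delta_rot": [0,0,0],"fingers": -1},{"slide": [0,0,-0.22],"delta_rot": [0,0,0],"fingers": -1},{"slide": [0.01,-0.1,-0.16],"delta_rot": [0,0,0],"fingers": -1},{"slide": [0.01,-0.2,-0.06],"delta_rot": [0,0,-0.15],"fingers": -1},{"slide": [0.01,-0.22,0],"delta_rot": [0,0,-0.15],"fingers": -1},{"slide": [0.02,-0.22,0],"delta_rot": [0,0,-0.15],"fingers": -1},{"slide": [0.02,-0.22,0],"delta_rot": [0,0,-0.15],"fingers": -1}])

```text
time_s: 14.62
tcp_pos: [0.4225, 0.1125, 0.1465]
eef_rot: [-180.0, -0.1, 8.4]
contact_force: [1.4, -0.4, -3.4]
gripper_width: 0.0155
gripper_force: 35.0
```

Request:
play_rows(rows=[{"slide": [0.02,-0.22,0],"delta_rot": [0,0,-0.15],"fingers": -1},{"slide": [0.02,-0.22,0],"delta_rot": [0,0,-0.15],"fingers": -1},{"slide": [0.02,-0.22,0],"delta_rot": [0,0,-0.15],"fingers": -1},{"slide": [0.02,-0.2,0],"delta_rot": [0,0,-0.15],"fingers": -1},{"slide": [0.02,-0.15,0],"delta_rot": [0,0,0],"fingers": -1},{"slide": [0,0,0],"delta_rot": [0,0,0],"fingers": -1},{"slide": [0,0,0],"delta_rot": [0,0,0],"fingers": -1}])

```text
time_s: 15.5
tcp_pos: [0.4111, 0.2625, 0.1459]
eef_rot: [180.0, 0.0, 11.1]
contact_force: [0.5, 0.6, -3.7]
gripper_width: 0.0158
gripper_force: 35.0
```

```bash
python3 -c "
from h import *
plan([.405,.312,.15],11.5)
c=cap('wrist','w3.png')"
```

```text
from [0.4111 0.2625 0.1459] [1.7997e+02 4.0000e-02 1.1150e+01] n 1 t 15.5 F [ 0.5  0.6 -3.7] w 0.015819642023087086
[0.024, -0.332, -0.028] [0.006, 0.008, -0.077]
```

View pics/w3.png

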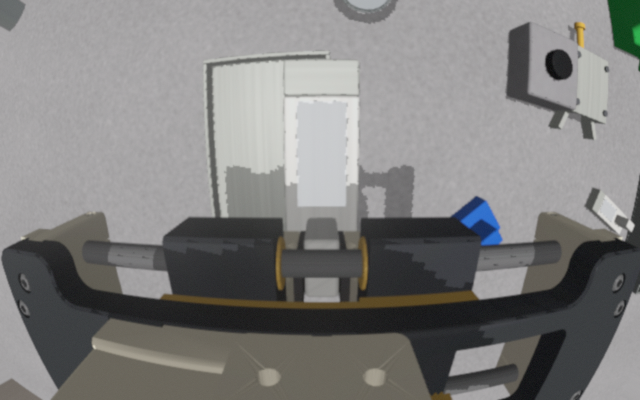

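The held sledge is at columns 285–358. The tray lies behind it with its far-left corner at (206,63), edges parallel to the sledge. I need ~50 mm more to the left.

Request:
play_rows(rows=[{"slide": [0.008,-0.11,0],"delta_rot": [0,0,-0.04],"fingers": -1},{"slide": [0.008,-0.13,0],"delta_rot": [0,0,-0.04],"fingers": -1},{"slide": [0.008,-0.1,0],"delta_rot": [0,0,0],"fingers": -1},{"slide": [0,0,0],"delta_rot": [0,0,0],"fingers": -1},{"slide": [0,0,0],"delta_rot": [0,0,0],"fingers": -1}])

```text
time_s: 16.18
tcp_pos: [0.4044, 0.3136, 0.1459]
eef_rot: [180.0, 0.0, 11.6]
contact_force: [-0.1, -0.5, -3.8]
gripper_width: 0.0157
gripper_force: 35.0
```

```bash
python3 -c "
from h import *
c=np.load('pics/w3.npz')
print('corner',wray(c,[.4111,.2625,.1459],[179.97,.04,11.15],206,63,.022),'expect .5206 .3977')
plan([.405,.312,.0335],11.5,4)"
```

```text
corner [0.51603186 0.39478147 0.022     ] expect .5206 .3977
from [0.4044 0.3136 0.1459] [1.7997e+02 3.0000e-02 1.1550e+01] n 4 t 16.175 F [-0.1 -0.5 -3.8] w 0.015747684110466398
[0.001, 0.003, 0.187] [0.002, 0.002, 0.003]
[0.001, 0.003, 0.187] [0.002, 0.002, 0.003]
[0.0, 0.003, 0.187] [0.002, 0.002, 0.003]
[0.0, 0.003, 0.187] [0.002, 0.002, 0.003]
```

Request:
play_rows(rows=[{"slide": [-0.005,0.005,0.15],"delta_rot": [0,0,0],"fingers": -1},{"slide": [-0.005,0.005,0.2],"delta_rot": [0,0,0],"fingers": -1},{"slide": [-0.005,0.005,0.2],"delta_rot": [0,0,0],"fingers": -1},{"slide": [0,0,0.12],"delta_rot": [0,0,0],"fingers": -1},{"slide": [0,0,0.06],"delta_rot": [0,0,0],"fingers": -1},{"slide": [0,0,0],"delta_rot": [0,0,0],"fingers": -1}])

```text
time_s: 16.92
tcp_pos: [0.403, 0.3106, 0.0365]
eef_rot: [180.0, 0.0, 11.5]
contact_force: [-1.0, 0.6, -4.8]
gripper_width: 0.0163
gripper_force: 35.0
```

Request:
play_rows(rows=[{"slide": [0,0,0.008],"delta_rot": [0,0,0],"fingers": -1},{"slide": [0,0,0.008],"delta_rot": [0,0,0],"fingers": -1},{"slide": [0,0,0],"delta_rot": [0,0,0],"fingers": -1}])

```text
time_s: 17.3
tcp_pos: [0.4031, 0.3111, 0.0346]
eef_rot: [-180.0, -0.0, 11.5]
contact_force: [0.1, -0.4, -2.9]
gripper_width: 0.0156
gripper_force: 35.0
```

Request:
play_rows(rows=[{"slide": [0,0,0.008],"delta_rot": [0,0,0],"fingers": -1},{"slide": [0,0,0],"delta_rot": [0,0,0],"fingers": -1}])

```text
time_s: 17.55
tcp_pos: [0.403, 0.3109, 0.033]
eef_rot: [180.0, 0.0, 11.5]
contact_force: [-0.1, -0.8, -3.3]
gripper_width: 0.0159
gripper_force: 35.0
```

Request:
play_rows(rows=[{"slide": [0,0,0.006],"delta_rot": [0,0,0],"fingers": -1},{"slide": [0,0,0],"delta_rot": [0,0,0],"fingers": -1}])

```text
time_s: 17.8
tcp_pos: [0.403, 0.311, 0.0324]
eef_rot: [-180.0, -0.0, 11.5]
contact_force: [-1.7, -1.1, 1.2]
gripper_width: 0.016
gripper_force: 35.0
```

Force z turned to +1.2 N, so the sledge rests on the tray floor. Opening and rising.

Request:
play_rows(rows=[{"slide": [0,0,0],"delta_rot": [0,0,0],"fingers": -0.2},{"slide": [0,0,0],"delta_rot": [0,0,0],"fingers": -0.2},{"slide": [0,0,0],"delta_rot": [0,0,0],"fingers": -0.2},{"slide": [0,0,0],"delta_rot": [0,0,0],"fingers": -0.2}])

```text
time_s: 18.3
tcp_pos: [0.4031, 0.311, 0.0322]
eef_rot: [-180.0, -0.0, 11.5]
contact_force: [0.2, -0.7, -0.5]
gripper_width: 0.035
gripper_force: 0.0
```

Request:
play_rows(rows=[{"slide": [0,0,-0.08],"delta_rot": [0,0,0],"fingers": -0.2},{"slide": [0,0,-0.25],"delta_rot": [0,0,0],"fingers": -0.2},{"slide": [0,0,-0.35],"delta_rot": [0,0,0],"fingers": -0.2},{"slide": [0,0,-0.35],"delta_rot": [0,0,0],"fingers": -0.2},{"slide": [0,0,0],"delta_rot": [0,0,0],"fingers": -0.2}])

```text
time_s: 18.92
tcp_pos: [0.4047, 0.313, 0.1921]
eef_rot: [-179.6, -0.4, 11.6]
contact_force: [-0.2, -0.3, -0.4]
gripper_width: 0.0351
gripper_force: 0.0
```

```bash
python3 -c "
from h import *
c=cap('scene','s2.png'); s=r.get_state();print(s['time_s'],s['tcp_pos'],s['contact_force'])
cv2.imwrite('pics/s2c.png',cv2.resize(c['image'][60:360,100:500],None,fx=2,fy=2))"
```

```text
18.975 [0.40364653 0.31188591 0.18956798] [-0.24889851 -0.26006175 -0.04921209]
```

View pics/s2c.png

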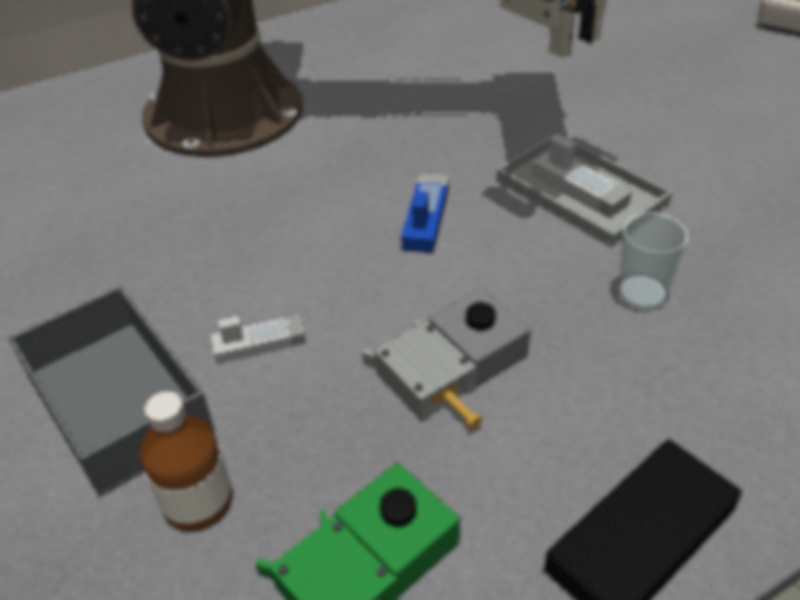

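The sledge lies flat in the tray at (585,180). The indicator stands fully out at (460,407), the bystanders haven't moved and the gripper is clear above. Handing in.

```bash
python3 -c "
from plant import r
print(r.close_job())"
```

```text
the job is handed in; nothing more can be done
None
```

The sledge slid through the jaws and drove the brass indicator out to its stop, so I set it down flat in the shallow tray and handed the job in at about 19 s of robot time; no verdict was returned.

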